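# Right the fallen spray can, then hold the can box's lid half open

### The arm

A 7-joint arm with a two-finger parallel gripper is mounted at the origin on the work surface. World frame = base frame: x ahead of the robot, y to its left, z up, the work surface at z = 0. Lengths are in m, angles in rad, forces in N, time in s.
With the tool pointing down it reaches from about 0.4 to 0.85 m from the base axis. Payload 10.4 kg.
Tool frame: the origin (TCP) lies at the very end of the fingers, on their centre line; the grasp point (between the pads) lies 19 mm behind it; z points along the fingers, y is the direction in which the jaws open and shut (so a half turn about z gives the same grasp; the last joint's range is limited). The gripper opens to 87 mm and grips with 3 to 60 N. Pads are 19 mm wide; open, the fingers measure 117 mm over their backs; the gripper's body (75 mm by 190 mm) begins 51 mm behind the grasp point.
Start: joints at [1.286, 0.332, -0.065, 1.46, 0.022, 1.35, -0.088], TCP at [0.162, -0.604, 0.223] pointing down, gripper open.
Joint ranges: [-2.6, 2.6], [-0.5, 2.12], [-1.47, 1.34], [0.16, 2.42], [-1.27, 4.41], [0.06, 2.06], [-2.6, 2.6]. Speed limits (rad/s): [2.22, 2.22, 2.79, 2.79, 3.14, 3.14, 3.14].

### API

Orientations are given as a unit quaternion [x, y, z, w].
In Python, from bench import r gives the robot as it stands.
- The arm moves only by the tool move_arm, never from a script. Its argument "deltas" is a list of rows, each a list of 5 numbers: the gripper's target within -1 to 1 (fully open at 1, half-way at 0, shut at -1), then the shift along the tool's x, y, z as a fraction of full scale, then the turn about the tool's z as a fraction of full scale. A call has 1 to 12 rows; each row shifts and turns the commanded pose from where the row before left it, along the tool's axes as they then stand; what a row does not reach is not made up. Full scale, the value 1, is 2.5 cm for a shift and 90 degrees for a turn. A row lasts 1/12 s, in which the tool goes at most 41.7 mm and 7.16 degrees, less where a joint would pass 70% of its speed; a pose out of reach is approached as far as the arm can. A call with a number of a shift or a turn outside -1 to 1 is refused whole. A call with a gripper value outside its range is refused whole. The fingers move at their own pace and stop on an object; "squeeze" is the grip in N (left out, the last holds). Time passes only in rows, so rows that do not move let the fingers close. It gives the time, the measured TCP pose, the force and the opening at its end, in the units of the state.
- r.read_state(): the state, without advancing time (a new reading comes with each control period).
- r.camera(name): name is "scene" or "side" or "wrist"; returns the picture (400x640x3 uint8, red, green, blue); there is no depth.
- r.camera_info(name): a dict with "K" (3x3 intrinsics, pixels), "R" (3x3) and "t" (3): a world point X has camera coordinates R X + t; the wrist camera has in their place "hand_eye" (4x4, takes a point from camera to tool coordinates, whose origin is the TCP and whose axes are the flange's). Camera axes: x right, y down, z forward; pixel columns grow to the right and rows downward; lengths in m; the calibration is good to about 2 mm. A picture is of the moment at which its call begins: read the wrist's pose just before it. camera_info takes no time and is no camera call.
- r.close_job(): hands the job in, once; it reports no verdict.
Trained networks look in the newest picture that a camera, given by its name, has taken for a name from the list of things; names that differ only in an ending like _2 or _b are one class to them, and where a whole thing is asked for, a point or a joint stands for the part that bears it (a point fixed in the world has none). Each returns a list of dicts, best first, with "confidence" (0 to 1); they miss things now and then, are a little off and sometimes report something else, mostly with a low value. They report only what shows in the picture. A call takes as long as a camera call. They do not tell look-alikes from the thing itself.
- r.boxes_of(camera, label): "position" ([x, y, z] in m, in the coordinates of the camera as it stood for that picture, good to about 4 mm: the middle of the surface that is visible of it).
- r.tip_of(camera, label): "position" ([x, y, z] in m, in the coordinates of the camera as it stood for that picture, good to about 4 mm: a listed point, or the origin of a listed thing).
The state is a dict: "time": time; "joint_positions": joint angles; "joint_vel": joint speeds; "joint_torque": joint torques, N m; "ee_pos": TCP position; "eef_rot": TCP orientation; "ft_force": force on the tool from outside, world axes, zero at the start; "torque": the same for the moment, N m; "width": finger opening in m.
Only numpy, scipy, OpenCV 4.12 (cv2) and the standard library are available. Lean on these libraries where they do the work, as an engineer would, in place of code of your own. Each camera call takes 0.05 s, during which the arm holds its last target.

### The job

I am about to load these spray cans into the grey steel box and need both hands for it. While you still have a hand free, stand the fallen can upright, cap up, back on its own spot in the row (where its base lies, in line with the other two) and let go of it. Then lift the box's lid by its bar handle to half open, about 45 degrees, and finish while still holding it there by that handle, as it falls shut if you let go; do not knock over or push aside any of the other things.

Things in the scene. Friction and masses are not known exactly. Their poses are not given: they have to be found in the camera images.
- fallen_can: Fallen spray can: 45 mm diameter, 140 mm tall (straight for 108 mm from the base, then a shoulder and a black cap 35 mm across), 0.11 to 0.21 kg. Origin: centre of its base; own +z runs to the cap. It lies flat on the tray, base in the row (near end, middle or far end), cap to the robot's left, square to the row give or take 20 degrees. Standing, its origin is 4 mm above the bench.
- can_a: One of the two other cans, of the same shape, standing in the row. Origin: centre of its base. Leave it alone.
- can_b: One of the two other cans, of the same shape, standing in the row. Origin: centre of its base. Leave it alone.
- tray: Steel tray fixed to the bench, left of the box: 340 mm long (own x, roughly away from the robot) and 210 mm wide (own y, to the robot's left, from -45 to +165 mm); floor 4 mm thick, lips 5 mm above the floor. Origin: on the bench, under the middle of the row of cans. The row runs along own x (y = 0), three places 100 mm apart, the middle one at the origin, cans within 12 mm of them.
- lid (a joint): Opening angle of the box's lid in rad: 0 shut, 0.785 = 45 degrees, stop at 1.25. The lid (212 mm deep, 308 mm wide, 0.6 to 0.9 kg, centre of mass about 110 mm in front of the hinge) is not latched, turns freely with next to no friction and falls shut from any angle.
- lid_hinge (a point): Middle of the lid's hinge line, along the box's far top edge, 162 mm above the bench. It turns with the lid: own y is the hinge line; own -x runs along the lid to its front edge; own z is square to the lid, up when shut.
- lid_handle (a point): Bar handle on top of the lid near its front edge: round steel bar 12 mm diameter, 100 mm long along own y (parallel to the hinge), on two posts at its ends (78 mm free between them). Point: middle of the bar, 185 mm from the hinge line along the lid and 42 mm square to it, 36 mm over the lid's top face. Turns with the lid; the bar does not turn on its posts.
- box: Grey steel box fixed to the bench, to the robot's right of the tray: 210 mm deep (own x, roughly away from the robot), 300 mm wide (own y), lid top face 168 mm above the bench when shut. Origin: centre of its underside, on the bench. The hinge is at its far edge, so the lid's front edge rises away from the robot.
- tape: Roll of masking tape lying flat on the bench, 96 mm diameter, 36 mm high, origin at the centre of its underside. Leave it alone.
- carton: Blue cardboard parts carton with a yellow band, 75 x 150 x 60 mm high, on the bench beyond the work, origin at the centre of its underside. Leave it alone.
Not all that is in view belongs to the job. Leave any brown look-alike of the fallen_can alone.

How it is judged:
On the way, in this order (a step that is already met when the one before it is completed fails the run):
1. the fallen can stands upright on its own spot in the row, let go of, at rest, the lid still shut (angle between fallen_can's own z axis and vertical below 0.08 rad and height (world z) of fallen_can below 0.008 m and distance of fallen_can from where it was at the start of the episode below 0.05 m and y of fallen_can in the frame of tray between -0.03 and 0.03 m and linear speed of fallen_can below 0.02 m/s and contact force between the fingers and fallen_can below 0.1 N and value of joint lid below 0.1 rad), for 0.3 s.
2. the lid is held at about 45 degrees by its handle (value of joint lid between 0.645 and 0.925 rad and contact force between the fingers and lid_c0 above 1.5 N), for 0.3 s.
At the end, for the whole second after the job is handed in: The lid stands still at 45 degrees, give or take 8, held by the fingers on its handle (at least 1.5 N); the righted can rests on the tray's floor, cap up within 0.08 rad, its base within 50 mm of where it was and 30 mm of the row's line, untouched by the robot (all of step 2 and velocity of joint lid between -0.1 and 0.1 rad/s and angle between fallen_can's own z axis and vertical below 0.08 rad and height (world z) of fallen_can below 0.008 m and distance of fallen_can from where it was at the start of the episode below 0.05 m and y of fallen_can in the frame of tray between -0.03 and 0.03 m and linear speed of fallen_can below 0.02 m/s and contact force between each of the arm, the fingers and fallen_can below 0.1 N); the arm keeps its last pose, push and grip.
It fails at once if another can is knocked over or pushed aside by more than 20 mm (distance of any of can_a, can_b from where it was at the start of the episode above 0.02 m or angle between any of can_a, can_b's own z axis and vertical above 0.35 rad).
It fails at once if the tape roll or the carton is pushed aside by more than 20 mm (distance of any of tape, carton from where it was at the start of the episode above 0.02 m).
It also fails if it takes over 61 s, if anything falls off the work surface, if the arm or the gripper's body presses on something with over 40 N, if the wrist force passes 120 N, or if a joint passes its speed limit or range.

## Working session

There is one attempt and no reset: what is moved stays moved. The work goes in short steps, Python scripts to look and compute and a tool call to move; the robot and the scene stay as the last step left them, time stands still between calls to the robot, and variables do not carry over. Pictures are saved under pics/ and viewed, and the job is handed in when it is done.

Besides the shell and the picture viewer there is one more tool, called after "Request:" as a command line: name --pt "numbers of a row" for each row, then --argument value for the rest. move_arm: Moves the arm, as the interface text tells. Shift numbers are shares of 2.5 cm and turn numbers shares of 90 degrees, none past 1 either way. Its arguments: {"type":"object","properties":{"deltas":{"type":"array","items":{"type":"array","items":{"type":"number"}}},"squeeze":{"type":"number"}},"required":["deltas"]}

```bash
ls; mkdir -p pics
cat > h.py <<'E'
import numpy as np,cv2
from scipy.spatial.transform import Rotation as Ro
from bench import r
def snap(n,f):
    s=r.read_state();im=r.camera(n);cv2.imwrite('pics/'+f,im[:,:,::-1]);return s
def c2w(n,p,s=None):
    i=r.camera_info(n)
    if n=='wrist':
        T=np.array(i['hand_eye']);q=T[:3,:3]@np.array(p)+T[:3,3]
        return Ro.from_quat(s['eef_rot']).apply(q)+np.array(s['ee_pos'])
    return np.array(i['R']).T@(np.array(p)-np.array(i['t']))
E
python3 - <<'E'
from h import *
np.set_printoptions(precision=4,suppress=True)
for n in['scene','side','wrist']:
    s=snap(n,n+'0.png')
print(s)
print(r.camera_info('wrist'))
for n in['scene','side']:
    for l in['fallen_can','can_a','tray','lid_hinge','lid_handle','box','tape','carton']:
        for d in r.tip_of(n,l): print(n,l,round(d['confidence'],2),c2w(n,d['position']))
E
```

```text
pics
{'time': 0.1, 'joint_positions': array([ 1.2864,  0.3328, -0.0647,  1.4608,  0.0216,  1.3499, -0.0885]), 'joint_vel': array([ 0.0003, -0.0016,  0.0005, -0.0024,  0.0006,  0.0001, -0.0002]), 'joint_torque': array([  0.0015, -62.4547,   0.0247, -39.0718,  -0.0615,   0.0366,
         0.0001]), 'ee_pos': array([ 0.1617, -0.6034,  0.2219]), 'eef_rot': array([ 0.9914,  0.1305, -0.0001, -0.0006]), 'ft_force': array([ 0.104 , -0.1612, -0.3869]), 'torque': array([-0.002 ,  0.0308, -0.0428]), 'width': 0.08698876148367439}
{'K': array([[326.3385,   0.    , 317.9965],
       [  0.    , 326.3385, 199.6053],
       [  0.    ,   0.    ,   1.    ]]), 'hand_eye': array([[ 0.0006, -0.9624, -0.2715,  0.0741],
       [ 1.    ,  0.0003,  0.001 ,  0.0004],
       [-0.0008, -0.2715,  0.9624, -0.1625],
       [ 0.    ,  0.    ,  0.    ,  1.    ]])}
scene fallen_can 0.7 [0.7563 0.1794 0.0215]
scene fallen_can 0.65 [0.5371 0.1587 0.0299]
scene can_a 0.86 [0.4435 0.1533 0.0044]
scene can_a 0.62 [0.634  0.1684 0.0069]
scene tray 0.57 [ 0.5334  0.164  -0.0001]
scene lid_hinge 0.78 [ 0.7313 -0.3232  0.1639]
scene lid_handle 0.56 [ 0.5491 -0.2906  0.2067]
scene box 0.95 [ 0.629  -0.3028  0.0012]
scene tape 0.68 [ 0.4022 -0.0195  0.0014]
scene carton 0.73 [ 0.8054 -0.0216  0.0026]
side fallen_can 0.97 [0.7565 0.1798 0.0202]
side fallen_can 0.95 [0.5386 0.161  0.0221]
side can_a 0.96 [0.6369 0.1689 0.0011]
side can_a 0.67 [0.4428 0.1512 0.0024]
side tray 0.67 [0.536  0.1669 0.001 ]
side lid_hinge 0.89 [ 0.7286 -0.3159  0.1603]
side lid_hinge 0.34 [0.6356 0.1696 0.0058]
side lid_handle 0.74 [ 0.5477 -0.2875  0.1988]
side tape 0.59 [ 0.4012 -0.0177  0.0034]
side tape 0.37 [0.6364 0.1701 0.0021]
side carton 0.77 [ 0.8028 -0.0205 -0.0031]
```

View pics/scene0.png

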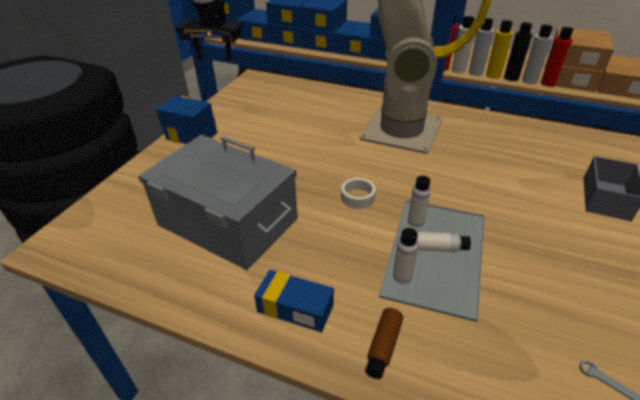

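View pics/side0.png

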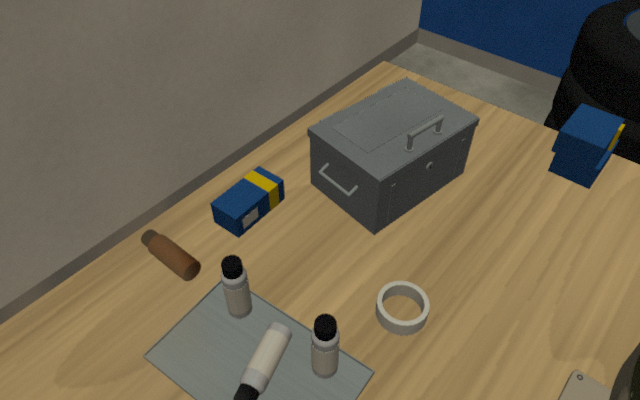

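View pics/wrist0.png

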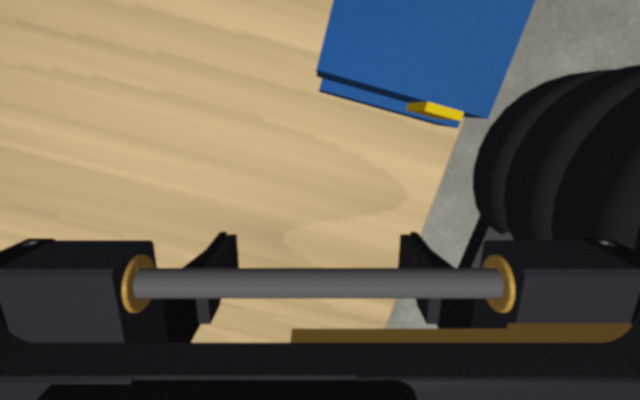

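The scene view shows the fallen can at about (440,242), lying between the two standing cans. The brown look-alike is at (383,342), the handle at (238,148) and the tape at (358,193). In the side view the same can is at (265,360). So the fallen can has the middle place. I'll swing the arm over to the tray.

Request:
move_arm --pt "1 0.5 0 -0.5 -0.0133" --pt "1 1 0 -0.5 -0.0267" --pt "1 1 0 -0.5 -0.0267" --pt "1 1 0 -0.5 -0.0267" --pt "1 1 0 0 -0.0267" --pt "1 1 0 0 -0.0267" --pt "1 1 0 0 -0.0267" --pt "1 1 0 0 -0.0267" --pt "1 1 0 0 -0.0267" --pt "1 1 0 0 -0.0267" --pt "1 1 0 0 -0.0267" --pt "1 1 0 0 -0.0267"

```text
time: 1.95
ee_pos: [0.416, -0.4702, 0.2737]
eef_rot: [0.931, 0.365, 0.0, 0.0]
ft_force: [-0.2, -0.5, 1.2]
width: 0.0868
```

Request:
move_arm --pt "1 1 0 0 -0.0267" --pt "1 1 0 0 -0.0267" --pt "1 1 0 0 -0.0267" --pt "1 1 0 0 -0.0267" --pt "1 1 0 0 -0.0267" --pt "1 1 0 0 -0.0267" --pt "1 1 0 0 -0.0267" --pt "1 1 0 0 -0.0267" --pt "1 1 0 0 -0.0267" --pt "1 1 0 0 -0.0267" --pt "1 1 0 0 -0.0267" --pt "1 1 0 0 -0.0267"

```text
time: 2.95
ee_pos: [0.5817, -0.2239, 0.2737]
eef_rot: [0.811, 0.585, 0.0, 0.0]
ft_force: [0.0, 0.2, -0.3]
width: 0.0871
```

Request:
move_arm --pt "1 1 0 0 -0.0267" --pt "1 1 0 0 -0.0267" --pt "1 1 0 0 -0.0267" --pt "1 1 0 0 -0.0267" --pt "1 1 0 0 -0.0267" --pt "1 1 0 0 -0.0267" --pt "1 1 0 0 -0.0267" --pt "1 1 0 0 -0.0267" --pt "1 1 0 0 -0.0267" --pt "1 0 -0.7 0 0" --pt "1 0 -0.7 0 0"

```text
time: 3.87
ee_pos: [0.5803, -0.0033, 0.2733]
eef_rot: [0.686, 0.728, 0.001, -0.0]
ft_force: [0.3, -0.4, -0.8]
width: 0.0871
```

Run:
```python
from h import *
np.set_printoptions(precision=4,suppress=True)
s=snap('wrist','wrist1.png');print(s['time'],s['ee_pos'],Ro.from_quat(s['eef_rot']).as_matrix()[:,0],s['joint_positions'],s['ft_force'])
for l in['fallen_can','can_a']:
  for f in(r.tip_of,r.boxes_of):
    for d in f('wrist',l): print(f.__name__,l,round(d['confidence'],2),c2w('wrist',d['position'],s))
```

```text
3.8667 [ 0.5803 -0.0033  0.2733] [-0.0596  0.9982  0.0013] [ 0.4521  0.2716 -0.639   1.4783  0.1607  1.4444 -0.1298] [ 0.2633 -0.4383 -0.7598]
call fallen_can 0.92 [0.5397 0.1558 0.0298]
call fallen_can 0.86 [0.7617 0.1716 0.0242]
call fallen_can 0.8 [0.8172 0.172  0.04  ]
call fallen_can 0.6 [0.5325 0.1594 0.0464]
call can_a 0.83 [0.4458 0.1533 0.0108]
call can_a 0.81 [0.6389 0.1636 0.0055]
call can_a 0.95 [0.6318 0.1493 0.1103]
call can_a 0.89 [0.4552 0.1401 0.1035]
```

View pics/wrist1.png

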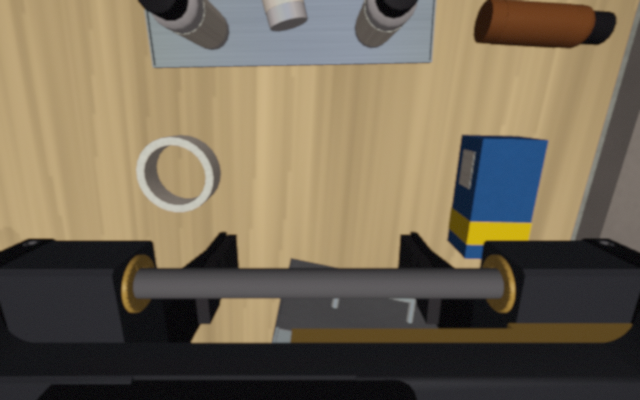

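Only the can's base shows, at (285,15). I'm moving on 14 cm to see all of it.

Request:
move_arm --pt "1 1 -0.2 0 0" --pt "1 1 -0.2 0 0" --pt "1 1 -0.2 0 0" --pt "1 1 -0.2 0 0" --pt "1 1 -0.2 0 0" --pt "1 1 0 0 0" --pt "1 0 0 0 0" --pt "1 0 0 0 0"

```text
time: 4.78
ee_pos: [0.5475, 0.1434, 0.2727]
eef_rot: [0.687, 0.727, 0.0, -0.0]
ft_force: [0.7, -1.3, -0.7]
width: 0.0871
```

Run:
```python
from h import *
np.set_printoptions(precision=4,suppress=True)
s=snap('wrist','wrist2.png');print(s['time'],s['ee_pos'],Ro.from_quat(s['eef_rot']).as_matrix()[:,0],s['joint_positions'],s['ft_force'])
for l in['fallen_can','can_a']:
  for f in(r.tip_of,r.boxes_of):
    for d in f('wrist',l): print(f.__name__,l,round(d['confidence'],2),c2w('wrist',d['position'],s))
```

```text
4.7833 [0.5475 0.1434 0.2727] [-0.0571  0.9984  0.0008] [ 0.2718  0.2525 -0.7251  1.513   0.1672  1.4393 -0.4023] [ 0.6572 -1.3278 -0.7313]
call fallen_can 0.76 [0.5369 0.1554 0.0285]
call fallen_can 0.71 [0.7576 0.1724 0.0223]
call fallen_can 0.74 [0.814  0.1753 0.0456]
call fallen_can 0.7 [0.5128 0.2223 0.0476]
call can_a 0.81 [0.6385 0.1645 0.0024]
call can_a 0.8 [0.4439 0.1546 0.0065]
call can_a 0.86 [0.6291 0.1705 0.1267]
call can_a 0.72 [0.4511 0.1585 0.1238]
```

View pics/wrist2.png

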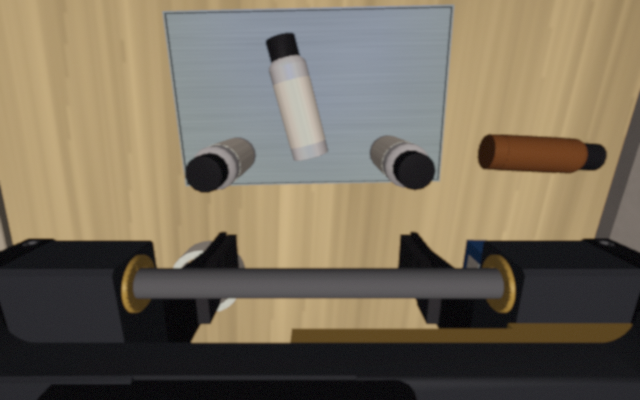

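Run:
```python
from h import *
np.set_printoptions(precision=4,suppress=True)
im=cv2.imread('pics/wrist2.png')
cv2.imwrite('pics/crop2.png',cv2.resize(im[20:175,240:350],None,fx=5,fy=3.8) if 0 else cv2.resize(im[20:170,240:350],None,fx=4,fy=4,interpolation=cv2.INTER_CUBIC))
s=r.read_state();K=np.array(r.camera_info('wrist')['K']);
def proj(u,v,z):
    o=c2w('wrist',[0,0,0],s);d=c2w('wrist',[(u-K[0,2])/K[0,0],(v-K[1,2])/K[1,1],1],s)-o
    return o+d*(z-o[2])/d[2]
for z in(.0265,.049): print(z,[proj(u,v,z) for u,v in[(283,38),(297,103),(310,155)]])
hsv=cv2.cvtColor(im,cv2.COLOR_BGR2HSV)
for v in range(60,156,8):
    print(v,' '.join(f"{a}" for a in im[v,262:334:4,2]-0))
```

```text
0.0265 [array([0.5001, 0.2879, 0.0265]), array([0.5185, 0.2177, 0.0265]), array([0.537 , 0.1561, 0.0265])]
0.049 [array([0.5025, 0.2838, 0.049 ]), array([0.5199, 0.2175, 0.049 ]), array([0.5374, 0.1593, 0.049 ])]
60 137 136 90 81 152 169 172 173 171 160 139 132 139 139 139 140 140 140
68 138 138 136 164 174 176 174 174 178 171 160 129 139 139 140 139 140 140
76 138 138 122 150 170 178 175 174 177 180 178 160 137 141 142 142 143 142
84 139 139 137 142 181 193 195 193 195 198 196 179 147 141 142 141 142 142
92 137 139 138 137 172 191 196 195 193 195 199 190 166 134 139 139 140 140
100 139 137 138 137 154 182 194 196 194 196 198 197 180 147 141 141 141 142
108 141 141 141 140 139 169 191 195 195 193 196 200 191 167 136 140 141 142
116 139 140 140 140 140 149 179 194 196 194 196 198 197 180 148 142 141 142
124 140 139 140 139 139 138 166 190 196 196 194 197 200 191 168 134 139 139
132 141 141 141 140 140 140 145 177 193 196 195 195 197 197 181 147 144 144
140 139 139 140 140 140 140 138 162 188 196 196 193 197 200 191 159 132 141
148 136 136 137 138 138 138 139 136 165 178 177 171 169 175 171 155 122 141
```

View pics/crop2.png

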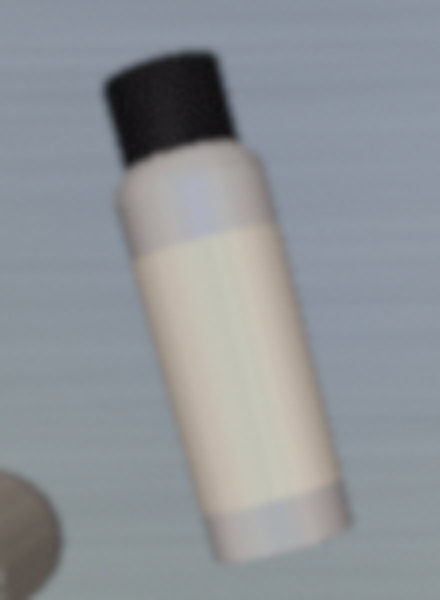

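The crop shows the whole can: cap top at (280,37) and base at (311,157). Its base centre is about (0.538,0.158), with its axis at 105.6° azimuth. I'll line the jaws up across it, about 98 mm from the base.

Request:
move_arm --pt "1 0 0 0 -0.069" --pt "1 0 0 0 -0.069" --pt "1 0.9 -0.1 0 0" --pt "1 0.9 -0.1 0 0" --pt "1 0.9 0 0.5 0" --pt "1 0.9 0 0.5 0" --pt "1 0.9 0 0.5 0" --pt "1 0 0 0.5 0" --pt "1 0 0 0 0"

```text
time: 5.78
ee_pos: [0.5114, 0.2485, 0.2202]
eef_rot: [0.605, 0.797, -0.001, -0.001]
ft_force: [-0.2, -0.7, -0.3]
width: 0.0874
```

Run:
```python
from h import *
np.set_printoptions(precision=4,suppress=True)
s=snap('wrist','wrist3.png');print(s['time'],s['ee_pos'],Ro.from_quat(s['eef_rot']).as_matrix()[:,0],s['joint_positions'],s['ft_force'])
g=np.array([.538,.158])+.098*np.array([-.27,.963]);R=Ro.from_quat(s['eef_rot']).as_matrix()
print(R.T@(np.array([*g,.010])-s['ee_pos'])/.025)
```

```text
5.7833 [0.5114 0.2485 0.2202] [-0.2688  0.9632 -0.0004] [ 0.1307  0.3082 -0.8014  1.5815  0.2244  1.3508 -0.4249] [-0.2259 -0.7201 -0.2622]
[0.1509 0.0743 8.4091]
```

View pics/wrist3.png

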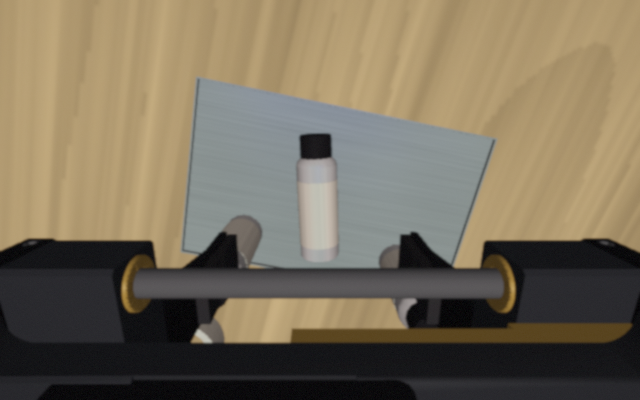

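The can at (316,145)–(319,258) now runs square to the jaws and lies centred between the fingers. Descending.

Request:
move_arm --pt "1 0.1 0 1 0" --pt "1 0.05 0 1 0" --pt "1 0 0 1 0" --pt "1 0 0 1 0" --pt "1 0 0 1 0" --pt "1 0 0 1 0" --pt "1 0 0 1 0" --pt "1 0 0 0.8 0" --pt "1 0 0 0.4 0" --pt "1 0 0 0.2 0" --pt "1 0 0 0 0"

```text
time: 6.75
ee_pos: [0.5121, 0.2514, 0.0125]
eef_rot: [0.606, 0.796, -0.0, 0.0]
ft_force: [0.7, 0.5, 0.4]
width: 0.0871
```

Request:
move_arm --squeeze 4 --pt "-1 0 0 0 0" --pt "-1 0 0 0 0" --pt "-1 0 0 0 0" --pt "-1 0 0 0 0" --pt "-1 0 0 0 0" --pt "-1 0 0 0 0" --pt "-1 0 0 0 0" --pt "-1 0 0 0 0"

```text
time: 7.42
ee_pos: [0.5115, 0.2523, 0.0126]
eef_rot: [0.605, 0.796, -0.0, 0.0]
ft_force: [-0.8, -0.1, 0.4]
width: 0.0447
```

Run:
```python
from h import *
np.set_printoptions(precision=4,suppress=True)
s=snap('wrist','wrist4.png');print(s['time'],s['ee_pos'],s['width'],s['ft_force'])
snap('side','side4.png')
```

```text
7.4167 [0.5115 0.2523 0.0126] 0.044683503028623325 [-0.7622 -0.1248  0.4225]
```

View pics/wrist4.png

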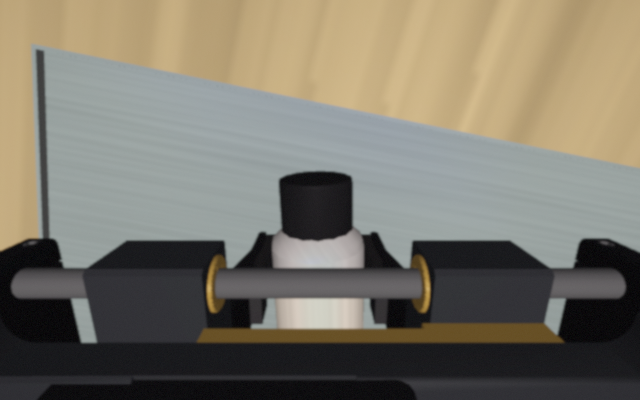

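View pics/side4.png

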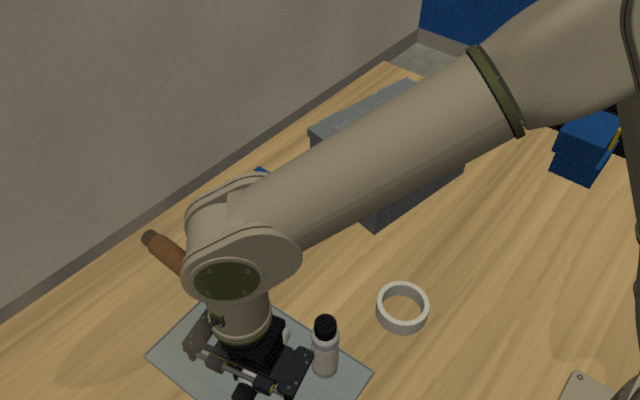

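The jaws closed on the can (44.7 mm). Lifting it by the shoulder so that it pivots in the light grip.

Request:
move_arm --pt "-1 0 0 -0.3 0" --pt "-1 -0.1 0 -0.3 0" --pt "-1 -0.1 0 -0.3 0" --pt "-1 -0.2 0 -0.3 0" --pt "-1 -0.1 0 -0.3 0" --pt "-1 0 0 -0.3 0" --pt "-1 0 0 -0.3 0" --pt "-1 0 0 -0.3 0" --pt "-1 0 0 -0.3 0" --pt "-1 0 0 0 0"

```text
time: 8.35
ee_pos: [0.5155, 0.2409, 0.0818]
eef_rot: [0.605, 0.796, 0.001, 0.001]
ft_force: [0.4, -0.3, -0.8]
width: 0.0448
```

Run:
```python
from h import *
np.set_printoptions(precision=4,suppress=True)
s=snap('wrist','wrist5.png');print(s['time'],s['ee_pos'],s['width'],s['ft_force'])
snap('scene','scene5.png')
a=cv2.imread('pics/scene5.png')[130:330,340:520];cv2.imwrite('pics/s5.png',cv2.resize(a,None,fx=3,fy=3,interpolation=cv2.INTER_CUBIC))
```

```text
8.35 [0.5155 0.2409 0.0818] 0.044780996086422456 [ 0.3852 -0.2696 -0.8011]
```

View pics/wrist5.png

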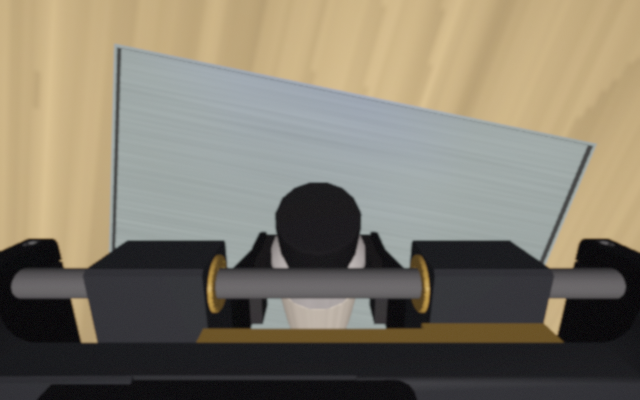

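View pics/s5.png

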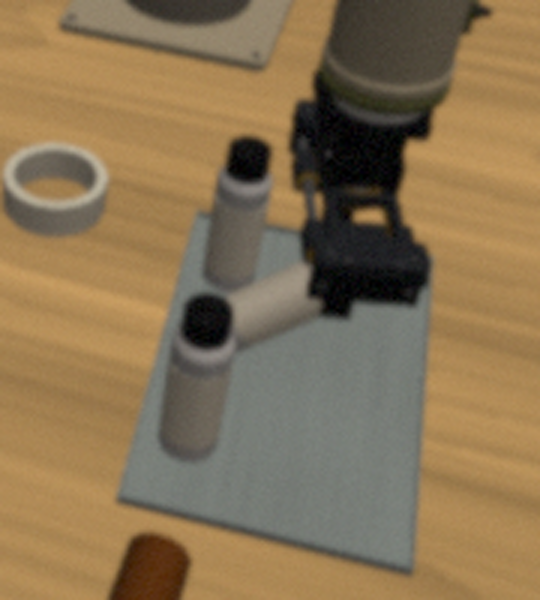

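The can hangs tilted about 50° in the fingers, cap at (318,215). The base is near the floor and the neighbours haven't moved. Next I move back over the base to bring the can upright.

Request:
move_arm --pt "-1 -0.2 0 -0.05 0" --pt "-1 -0.2 0 -0.03 0" --pt "-1 -0.2 0 -0.03 0" --pt "-1 -0.2 0 -0.02 0" --pt "-1 -0.2 0 0 0" --pt "-1 -0.2 0 0 0" --pt "-1 0 0 0 0"

```text
time: 9.03
ee_pos: [0.5234, 0.2097, 0.0831]
eef_rot: [0.606, 0.796, -0.0, 0.0]
ft_force: [0.2, 0.1, -1.4]
width: 0.045
```

Run:
```python
from h import *
np.set_printoptions(precision=4,suppress=True)
s=snap('wrist','wrist6.png');print(s['time'],s['ee_pos'],s['width'],s['ft_force'])
snap('scene','scene6.png')
a=cv2.imread('pics/scene6.png')[130:330,340:520];cv2.imwrite('pics/s6.png',cv2.resize(a,None,fx=3,fy=3,interpolation=cv2.INTER_CUBIC))
```

```text
9.0333 [0.5234 0.2097 0.0831] 0.0449746931756242 [ 0.1723  0.067  -1.4028]
```

View pics/wrist6.png

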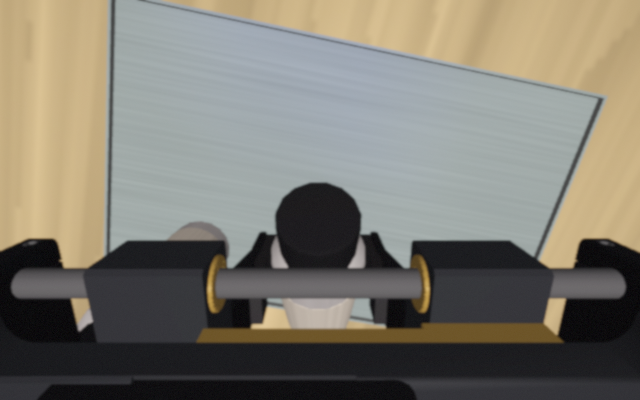

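View pics/s6.png

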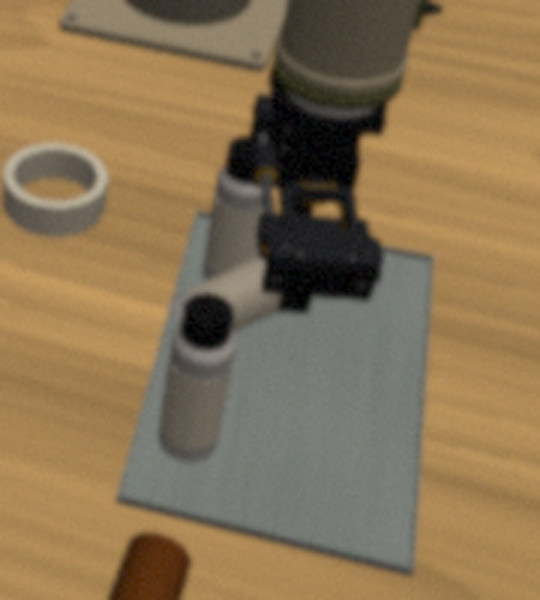

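The tilt hasn't changed, so the base is hanging clear of the floor and being carried along. I'm going back left, away from the can tops, to lower the base to the floor there.

Request:
move_arm --pt "-1 0.5 0 0 0" --pt "-1 0.5 0 0 0" --pt "-1 0.5 0 0 0" --pt "-1 0.5 0 0 0" --pt "-1 0.5 0 0 0" --pt "-1 0.3 0 0.05 0" --pt "-1 0 0 0.1 0" --pt "-1 0 0 0.1 0" --pt "-1 0 0 0.1 0" --pt "-1 0 0 0 0"

```text
time: 9.97
ee_pos: [0.5042, 0.2776, 0.0737]
eef_rot: [0.606, 0.796, -0.001, 0.0]
ft_force: [-0.3, -0.2, -2.0]
width: 0.0448
```

Run:
```python
from h import *
np.set_printoptions(precision=4,suppress=True)
s=snap('scene','scene7.png');print(s['time'],s['ee_pos'],s['width'],s['ft_force'],s['torque'])
a=cv2.imread('pics/scene7.png')[130:330,340:520];cv2.imwrite('pics/s7.png',cv2.resize(a,None,fx=3,fy=3,interpolation=cv2.INTER_CUBIC))
```

```text
9.9667 [0.5042 0.2776 0.0737] 0.04484637458988688 [-0.3335 -0.2469 -1.9636] [ 0.0135 -0.1066 -0.0369]
```

View pics/s7.png

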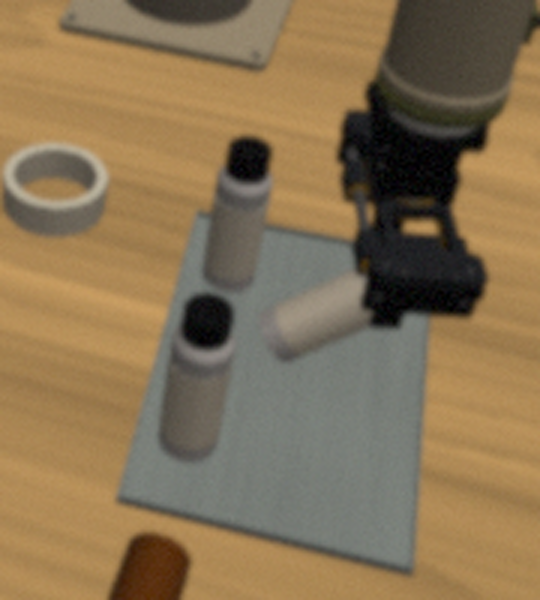

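```bash
cat >> h.py <<'E'
def pix(n,X):
    i=r.camera_info(n);c=np.array(i['R'])@X+np.array(i['t']);p=np.array(i['K'])@c;return p[:2]/p[2]
def tilt(s,L=.098,off=.0):
    R=Ro.from_quat(s['eef_rot']).as_matrix();x=R[:,0];x=x/np.linalg.norm(x);g=np.array(s['ee_pos'])+np.array([0,0,.019]);z=np.array([0,0,1.])
    for ph in range(20,91,5):
        p=np.radians(ph);ax=x*np.cos(p)+z*np.sin(p);up=-x*np.sin(p)+z*np.cos(p)
        b=g-ax*L-up*.005
        print(ph,'base',b,'low z',round((b-up*.0225)[2],4),'ctr px',pix('scene',b),'low px',pix('scene',b-up*.0225),'top px',pix('scene',b+up*.0225))
E
python3 - <<'E'
from h import *
np.set_printoptions(precision=3,suppress=True)
tilt(r.read_state())
E
```

```text
20 base [0.528 0.191 0.055] low z 0.0337 ctr px [425.27  233.123] low px [427.236 239.647] top px [423.254 226.432]
25 base [0.527 0.194 0.047] low z 0.0267 ctr px [426.36  235.557] low px [429.111 241.865] top px [423.542 229.096]
30 base [0.526 0.198 0.04 ] low z 0.0202 ctr px [427.741 237.888] low px [431.25 243.94] top px [424.152 231.698]
35 base [0.525 0.203 0.033] low z 0.0143 ctr px [429.4   240.101] low px [433.637 245.861] top px [425.075 234.221]
40 base [0.523 0.208 0.026] low z 0.009 ctr px [431.323 242.185] low px [436.253 247.617] top px [426.299 236.649]
45 base [0.522 0.214 0.02 ] low z 0.0043 ctr px [433.494 244.126] low px [439.08  249.198] top px [427.814 238.967]
50 base [0.52  0.221 0.015] low z 0.0003 ctr px [435.898 245.913] low px [442.1   250.596] top px [429.604 241.161]
55 base [0.518 0.227 0.01 ] low z -0.003 ctr px [438.517 247.536] low px [445.292 251.802] top px [431.656 243.217]
60 base [0.516 0.235 0.006] low z -0.0056 ctr px [441.332 248.987] low px [448.636 252.81 ] top px [433.952 245.124]
65 base [0.514 0.242 0.002] low z -0.0074 ctr px [444.325 250.256] low px [452.111 253.614] top px [436.477 246.872]
70 base [ 0.512  0.25  -0.001] low z -0.0085 ctr px [447.477 251.337] low px [455.695 254.209] top px [439.213 248.449]
75 base [ 0.51   0.258 -0.003] low z -0.0088 ctr px [450.767 252.224] low px [459.366 254.592] top px [442.14  249.848]
80 base [ 0.508  0.266 -0.004] low z -0.0083 ctr px [454.175 252.911] low px [463.102 254.76 ] top px [445.24 251.06]
85 base [ 0.505  0.274 -0.005] low z -0.007 ctr px [457.678 253.394] low px [466.879 254.711] top px [448.492 252.079]
90 base [ 0.503  0.283 -0.005] low z -0.005 ctr px [461.257 253.67 ] low px [470.675 254.444] top px [451.876 252.899]
```

It is tilted about 40° with the base roughly 5 mm off the floor. I'll lower it to touch, then follow the arc about the base's edge.

Request:
move_arm --pt "-1 0 0 0.1 0" --pt "-1 0 0 0.1 0" --pt "-1 0 0 0.04 0" --pt "-1 -0.2 0 -0.11 0" --pt "-1 -0.2 0 -0.11 0" --pt "-1 -0.22 0 -0.11 0" --pt "-1 -0.22 0 -0.09 0" --pt "-1 -0.22 0 -0.08 0" --pt "-1 -0.22 0 -0.06 0" --pt "-1 0 0 0 0"

```text
time: 10.85
ee_pos: [0.5135, 0.2462, 0.0828]
eef_rot: [0.606, 0.796, -0.0, 0.001]
ft_force: [0.4, 0.1, -0.6]
width: 0.0449
```

Run:
```python
from h import *
np.set_printoptions(precision=3,suppress=True)
s=snap('scene','scene8.png');print(s['time'],s['ee_pos'],s['width'],s['ft_force'],s['torque'])
a=cv2.imread('pics/scene8.png')[130:330,340:520];cv2.imwrite('pics/s8.png',cv2.resize(a,None,fx=3,fy=3,interpolation=cv2.INTER_CUBIC))
tilt(s)
```

```text
10.85 [0.514 0.246 0.083] 0.04485246865714061 [ 0.408  0.089 -0.622] [ 0.029 -0.13  -0.003]
20 base [0.538 0.159 0.064] low z 0.0426 ctr px [411.791 229.493] low px [413.931 236.083] top px [409.597 222.733]
25 base [0.537 0.163 0.056] low z 0.0356 ctr px [412.945 231.951] low px [415.863 238.322] top px [409.957 225.425]
30 base [0.535 0.167 0.049] low z 0.0291 ctr px [414.387 234.305] low px [418.054 240.417] top px [410.637 228.054]
35 base [0.534 0.172 0.042] low z 0.0232 ctr px [416.103 236.54 ] low px [420.488 242.356] top px [411.626 230.603]
40 base [0.533 0.177 0.035] low z 0.0178 ctr px [418.078 238.644] low px [423.146 244.128] top px [412.915 233.055]
45 base [0.531 0.183 0.029] low z 0.0131 ctr px [420.298 240.603] low px [426.01  245.724] top px [414.489 235.396]
50 base [0.529 0.189 0.024] low z 0.0091 ctr px [422.745 242.407] low px [429.061 247.133] top px [416.335 237.611]
55 base [0.527 0.196 0.019] low z 0.0058 ctr px [425.402 244.045] low px [432.279 248.349] top px [418.439 239.687]
60 base [0.525 0.203 0.015] low z 0.0032 ctr px [428.251 245.508] low px [435.643 249.365] top px [420.782 241.612]
65 base [0.523 0.211 0.011] low z 0.0014 ctr px [431.272 246.789] low px [439.132 250.175] top px [423.35  243.375]
70 base [0.521 0.218 0.008] low z 0.0003 ctr px [434.447 247.878] low px [442.724 250.774] top px [426.122 244.967]
75 base [0.519 0.226 0.006] low z 0.0001 ctr px [437.753 248.772] low px [446.398 251.158] top px [429.081 246.378]
80 base [0.517 0.235 0.004] low z 0.0005 ctr px [441.172 249.463] low px [450.13  251.325] top px [432.207 247.6  ]
85 base [0.514 0.243 0.004] low z 0.0018 ctr px [444.681 249.949] low px [453.898 251.272] top px [435.48  248.627]
90 base [0.512 0.251 0.004] low z 0.0038 ctr px [448.259 250.225] low px [457.678 251.   ] top px [438.879 249.453]
```

View pics/s8.png

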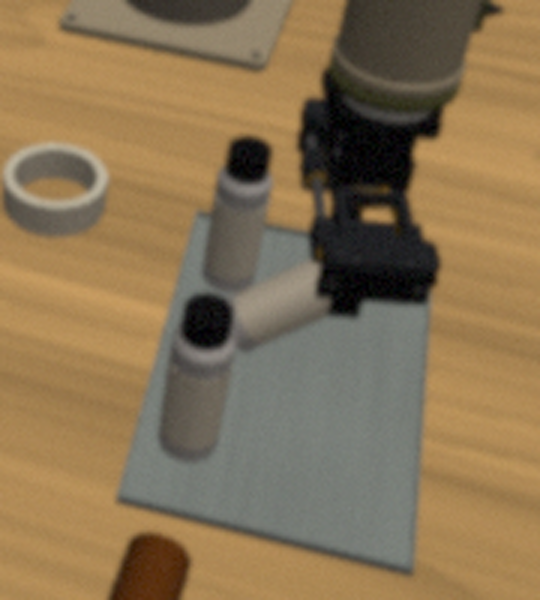

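The pivot is stiffer than I assumed and the can is still at about 43°. I'll reduce the grip to the minimum and see if it swings further.

Request:
move_arm --squeeze 3 --pt "-1 0 0 -0.3 0" --pt "-1 0 0 -0.3 0" --pt "-1 0 0 0.3 0" --pt "-1 0 0 0.3 0" --pt "-1 0 0 0 0"

```text
time: 11.32
ee_pos: [0.512, 0.2477, 0.0809]
eef_rot: [0.605, 0.796, -0.001, -0.0]
ft_force: [-0.5, -0.1, -0.9]
width: 0.0449
```

Run:
```python
from h import *
np.set_printoptions(precision=3,suppress=True)
s=snap('scene','scene9.png');print(s['time'],s['ee_pos'],s['width'],s['ft_force'],s['torque'])
a=cv2.imread('pics/scene9.png')[130:330,340:520];cv2.imwrite('pics/s9.png',cv2.resize(a,None,fx=3,fy=3,interpolation=cv2.INTER_CUBIC))
```

```text
11.3167 [0.512 0.248 0.081] 0.04494436853865731 [-0.476 -0.079 -0.901] [-0.096 -0.089  0.035]
```

View pics/s9.png

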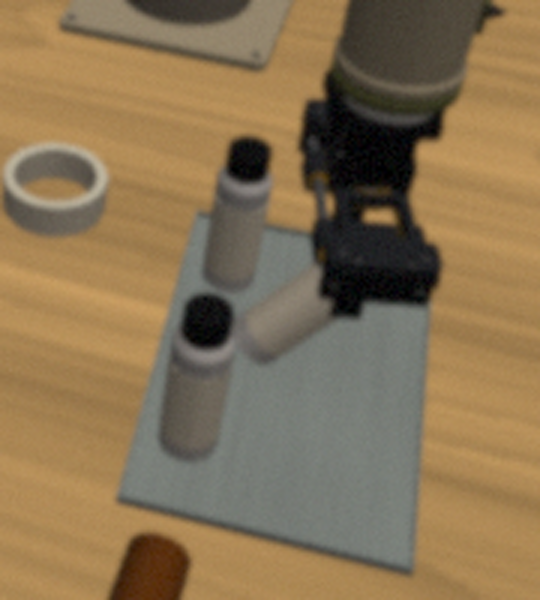

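It swung to about 52° at 3 N. Now pressing lightly and arcing back over the base.

Request:
move_arm --pt "-1 0.1 0 0.1 0" --pt "-1 0 0 0.06 0" --pt "-1 -0.2 0 -0.06 0" --pt "-1 -0.2 0 -0.06 0" --pt "-1 -0.2 0 -0.06 0" --pt "-1 -0.2 0 -0.05 0" --pt "-1 -0.2 0 -0.04 0" --pt "-1 -0.2 0 -0.04 0" --pt "-1 -0.2 0 -0.02 0" --pt "-1 0 0 0 0"

```text
time: 12.2
ee_pos: [0.522, 0.2149, 0.0868]
eef_rot: [0.606, 0.796, -0.0, 0.0]
ft_force: [-1.1, -0.3, 0.8]
width: 0.0447
```

Run:
```python
from h import *
np.set_printoptions(precision=3,suppress=True)
s=snap('scene','scene10.png');print(s['time'],s['ee_pos'],s['width'],s['ft_force'],s['torque'])
a=cv2.imread('pics/scene10.png')[130:330,340:520];cv2.imwrite('pics/s10.png',cv2.resize(a,None,fx=3,fy=3,interpolation=cv2.INTER_CUBIC))
tilt(s)
```

```text
12.2 [0.522 0.215 0.087] 0.044701911473401496 [-1.099 -0.286  0.75 ] [-0.029 -0.068 -0.008]
20 base [0.546 0.128 0.068] low z 0.0465 ctr px [398.151 227.169] low px [400.459 233.785] top px [395.783 220.385]
25 base [0.545 0.131 0.06 ] low z 0.0395 ctr px [399.366 229.636] low px [402.442 236.031] top px [396.215 223.087]
30 base [0.544 0.135 0.053] low z 0.033 ctr px [400.864 231.999] low px [404.678 238.133] top px [396.963 225.726]
35 base [0.543 0.14  0.046] low z 0.0271 ctr px [402.631 234.242] low px [407.151 240.078] top px [398.017 228.284]
40 base [0.541 0.146 0.039] low z 0.0218 ctr px [404.653 236.352] low px [409.843 241.855] top px [399.366 230.745]
45 base [0.539 0.151 0.033] low z 0.0171 ctr px [406.914 238.318] low px [412.734 243.454] top px [400.995 233.094]
50 base [0.538 0.158 0.028] low z 0.0131 ctr px [409.397 240.127] low px [415.806 244.867] top px [402.892 235.316]
55 base [0.536 0.165 0.023] low z 0.0098 ctr px [412.084 241.769] low px [419.039 246.085] top px [405.04  237.399]
60 base [0.534 0.172 0.018] low z 0.0072 ctr px [414.956 243.236] low px [422.412 247.102] top px [407.424 239.33 ]
65 base [0.532 0.179 0.015] low z 0.0053 ctr px [417.996 244.519] low px [425.903 247.912] top px [410.024 241.098]
70 base [0.53  0.187 0.012] low z 0.0043 ctr px [421.181 245.611] low px [429.491 248.511] top px [412.825 242.694]
75 base [0.527 0.195 0.01 ] low z 0.004 ctr px [424.494 246.505] low px [433.154 248.893] top px [415.806 244.108]
80 base [0.525 0.203 0.008] low z 0.0045 ctr px [427.912 247.196] low px [436.869 249.058] top px [418.947 245.333]
85 base [0.523 0.211 0.008] low z 0.0057 ctr px [431.414 247.681] low px [440.614 249.002] top px [422.229 246.362]
90 base [0.521 0.22  0.008] low z 0.0077 ctr px [434.979 247.955] low px [444.365 248.725] top px [425.631 247.188]
```

View pics/s10.png

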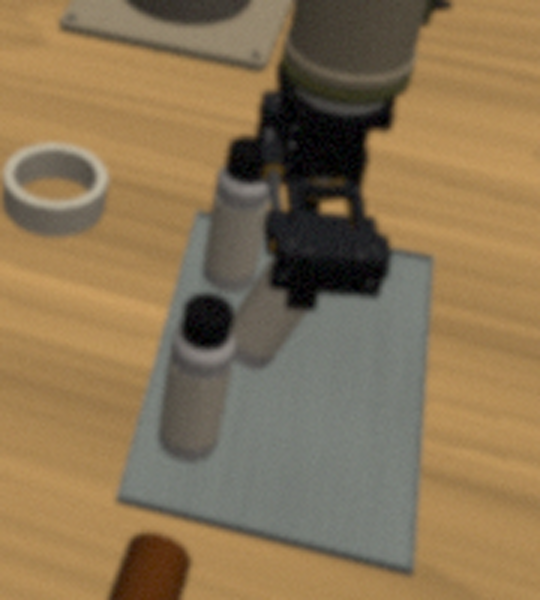

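The base stayed put and the can now stands at about 70°. Continuing the arc.

Request:
move_arm --pt "-1 -0.2 0 0.02 0" --pt "-1 -0.2 0 0.02 0" --pt "-1 -0.2 0 0.02 0" --pt "-1 -0.2 0 0.02 0" --pt "-1 -0.2 0 0.03 0" --pt "-1 -0.2 0 0.03 0" --pt "-1 -0.2 0 0.04 0" --pt "-1 0 0 0 0"

```text
time: 12.92
ee_pos: [0.5312, 0.1817, 0.0822]
eef_rot: [0.606, 0.796, -0.0, 0.0]
ft_force: [-0.3, 1.0, 1.0]
width: 0.045
```

Run:
```python
from h import *
np.set_printoptions(precision=3,suppress=True)
s=snap('scene','scene11.png');print(s['time'],s['ee_pos'],s['width'],s['ft_force'],s['torque'])
a=cv2.imread('pics/scene11.png')[130:330,340:520];cv2.imwrite('pics/s11.png',cv2.resize(a,None,fx=3,fy=3,interpolation=cv2.INTER_CUBIC))
snap('wrist','wrist11.png')
```

```text
12.9167 [0.531 0.182 0.082] 0.04497861482786846 [-0.311  0.971  0.973] [ 0.012 -0.15   0.021]
```

View pics/s11.png

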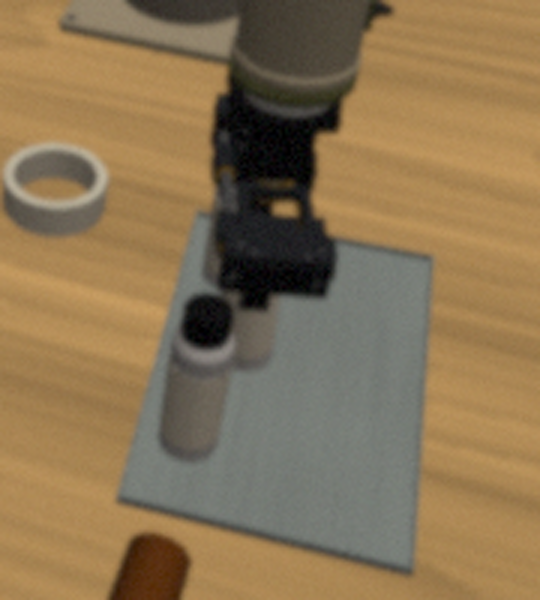

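View pics/wrist11.png

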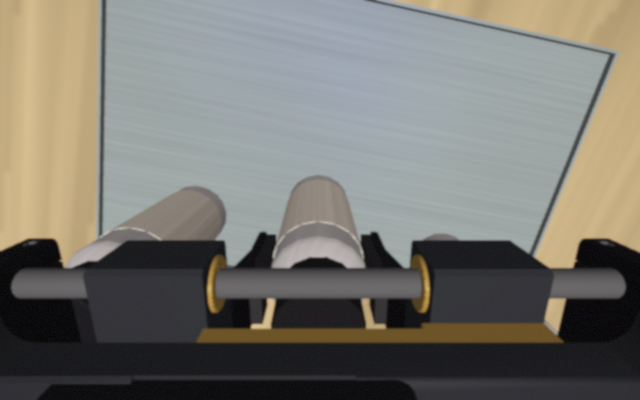

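```bash
cat >> h.py <<'E'
def wproj(u,v,z,s):
    K=np.array(r.camera_info('wrist')['K'])
    o=c2w('wrist',[0,0,0],s);d=c2w('wrist',[(u-K[0,2])/K[0,0],(v-K[1,2])/K[1,1],1],s)-o
    return o+d*(z-o[2])/d[2]
def wpix(X,s):
    i=r.camera_info('wrist');T=np.linalg.inv(np.array(i['hand_eye']));q=Ro.from_quat(s['eef_rot']).inv().apply(np.array(X)-s['ee_pos'])
    c=T[:3,:3]@q+T[:3,3];p=np.array(i['K'])@c;return p[:2]/p[2]
E
python3 - <<'E'
from h import *
np.set_printoptions(precision=4,suppress=True)
s=r.read_state();R=Ro.from_quat(s['eef_rot']).as_matrix();x=R[:,0]
p=wproj(318,178,.004,s);print('rim',p,'ctr',p-x*.0225,'tcp',s['ee_pos'],'s',(p-x*.0225-s['ee_pos'])@x)
g=np.array(s['ee_pos'])+[0,0,.019]
z=np.array([0,0,1.])
for ph in range(80,105,4):
    a=np.radians(ph);ax=x*np.cos(a)+z*np.sin(a);up=-x*np.sin(a)+z*np.cos(a)
    for off in(0,.005):
        b=g-ax*.098-up*off
        print(ph,off,'lowrim',(b-up*.0225),'px',wpix(b-up*.0225,s),'108 line',wpix(b-up*.0225+ax*.108,s))
im=cv2.imread('pics/wrist11.png')[160:300,230:410];cv2.imwrite('pics/w11c.png',cv2.resize(im,None,fx=4,fy=4,interpolation=cv2.INTER_CUBIC))
E
```

```text
rim [0.5244 0.2044 0.004 ] ctr [0.5304 0.1827 0.004 ] tcp [0.5307 0.1825 0.0821] s 0.0002921769275954327
80 0 lowrim [0.5293 0.1875 0.0006] px [318.2825 199.3549] 108 line [318.4796 223.6547]
80 0.005 lowrim [ 0.528   0.1922 -0.0002] px [318.287  192.9365] 108 line [318.4881 212.5815]
84 0 lowrim [0.5275 0.1942 0.0012] px [318.2906 190.8179] 108 line [318.4832 225.9415]
84 0.005 lowrim [0.5261 0.199  0.0007] px [318.2955 184.3594] 108 line [318.493  214.9084]
88 0 lowrim [0.5256 0.2009 0.0023] px [318.2992 182.3275] 108 line [318.4866 228.489 ]
88 0.005 lowrim [0.5243 0.2057 0.0022] px [318.3047 175.8245] 108 line [318.4976 217.5701]
92 0 lowrim [0.5238 0.2075 0.0039] px [318.3085 173.8813] 108 line [318.4896 231.2884]
92 0.005 lowrim [0.5224 0.2123 0.0041] px [318.3144 167.3298] 108 line [318.5018 220.5615]
96 0 lowrim [0.522  0.214  0.0059] px [318.3184 165.4781] 108 line [318.4923 234.3284]
96 0.005 lowrim [0.5207 0.2188 0.0065] px [318.3248 158.8745] 108 line [318.5057 223.8743]
100 0 lowrim [0.5202 0.2203 0.0084] px [318.3289 157.1181] 108 line [318.4946 237.5951]
100 0.005 lowrim [0.5189 0.225  0.0093] px [318.3359 150.4593] 108 line [318.5091 227.4964]
104 0 lowrim [0.5185 0.2264 0.0114] px [318.3401 148.8031] 108 line [318.4965 241.0716]
104 0.005 lowrim [0.5172 0.2311 0.0126] px [318.3476 142.0869] 108 line [318.5121 231.412 ]
```

View pics/w11c.png

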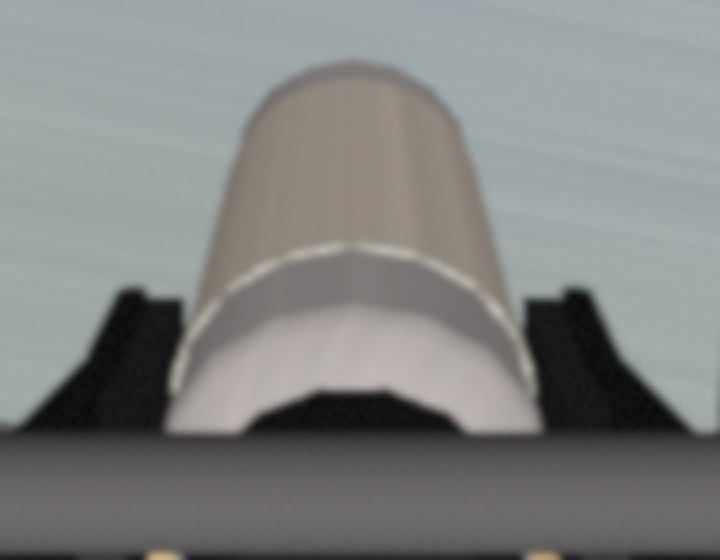

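The can is upright in the fingers within a few degrees, with its base rim at (318,175). It sits about 22 mm left of the row line, so I'll lift it slightly, carry it back to the line and set it down.

Request:
move_arm --pt "-1 0 0 -0.2 0" --pt "-1 -0.2 0 0 0" --pt "-1 -0.2 0 0 0" --pt "-1 -0.2 0 0 0" --pt "-1 -0.2 0.05 0 0" --pt "-1 -0.1 0 0 0" --pt "-1 0 0 0.1 0" --pt "-1 0 0 0.1 0" --pt "-1 0 0 0.03 0" --pt "-1 0 0 0 0"

```text
time: 13.85
ee_pos: [0.5379, 0.162, 0.0814]
eef_rot: [0.605, 0.796, 0.0, -0.0]
ft_force: [-0.2, 0.8, -0.2]
width: 0.0449
```

Run:
```python
from h import *
np.set_printoptions(precision=4,suppress=True)
s=snap('wrist','wrist12.png');print(s['time'],s['ee_pos'],s['width'],s['ft_force'],s['torque'])
im=cv2.imread('pics/wrist12.png')[160:300,230:410];cv2.imwrite('pics/w12c.png',cv2.resize(im,None,fx=4,fy=4,interpolation=cv2.INTER_CUBIC))
R=Ro.from_quat(s['eef_rot']).as_matrix();x=R[:,0]
for v in(174,178):
  p=wproj(318,v,.004,s);print(p-x*.0225)
```

```text
13.85 [0.5379 0.162  0.0814] 0.044873704841281004 [-0.2388  0.808  -0.1611] [ 0.0081 -0.1422 -0.0088]
[0.5367 0.1653 0.004 ]
[0.5375 0.1624 0.004 ]
```

View pics/w12c.png

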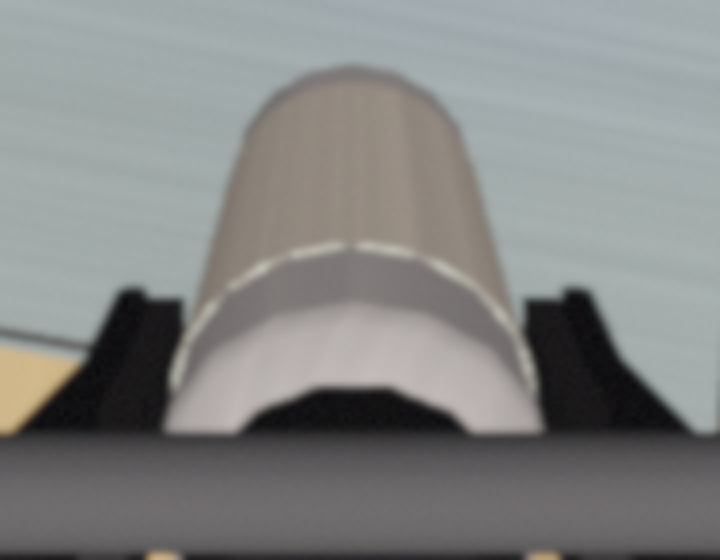

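The can is upright with its base near (0.537,0.164), about 3 mm from the row line. I'll lower it a touch, release it and look.

Request:
move_arm --pt "-1 0 0 0.06 0" --pt "-1 0 0 0.04 0" --pt "-1 0 0 0 0" --pt "0.6 0 0 0 0" --pt "0.6 0 0 0 0" --pt "0.6 0 0 0 0" --pt "0.6 0 0 0 0" --pt "0.6 0 0 0 0"

```text
time: 14.57
ee_pos: [0.5379, 0.1614, 0.0789]
eef_rot: [0.605, 0.796, -0.0, -0.0]
ft_force: [-0.7, 0.6, -0.3]
width: 0.0668
```

Run:
```python
from h import *
np.set_printoptions(precision=4,suppress=True)
s=snap('wrist','wrist13.png');print(s['time'],s['ee_pos'],s['width'],s['ft_force'],s['torque'])
im=cv2.imread('pics/wrist13.png')[160:300,230:410];cv2.imwrite('pics/w13c.png',cv2.resize(im,None,fx=4,fy=4,interpolation=cv2.INTER_CUBIC))
```

```text
14.5667 [0.5379 0.1614 0.0789] 0.06683815767541114 [-0.6743  0.623  -0.2577] [ 0.0254 -0.1459 -0.0063]
```

View pics/w13c.png

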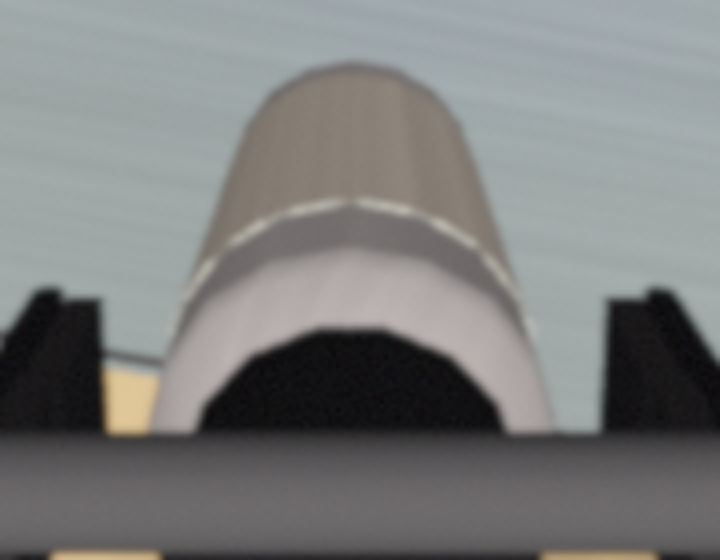

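Released; the can settled flat on its base between the open fingers. Rising straight up.

Request:
move_arm --pt "0.6 0 0 -0.3 0" --pt "0.6 0 0 -0.6 0" --pt "0.6 0 0 -1 0" --pt "0.6 0 0 -1 0" --pt "0.6 0 0 -1 0" --pt "0.6 0 0 -1 0" --pt "0.6 0 0 -1 0" --pt "0.6 0 0 -1 0" --pt "0.6 0 0 -1 0" --pt "0.6 0 0 0 0"

```text
time: 15.45
ee_pos: [0.5394, 0.1626, 0.2821]
eef_rot: [0.605, 0.796, 0.003, 0.002]
ft_force: [0.4, 1.1, 0.1]
width: 0.0696
```

Run:
```python
from h import *
np.set_printoptions(precision=4,suppress=True)
for n in['scene','side','wrist']:
    s=snap(n,n+'14.png')
    for l in['fallen_can','lid_handle','lid_hinge','tray']:
        for d in r.tip_of(n,l): print(n,l,round(d['confidence'],2),c2w(n,d['position'],s))
print(s['time'],s['ee_pos'],Ro.from_quat(s['eef_rot']).as_matrix()[:,0],s['joint_positions'])
```

```text
scene fallen_can 0.98 [0.5353 0.1641 0.0067]
scene fallen_can 0.59 [0.7573 0.1775 0.0187]
scene lid_handle 0.58 [ 0.5493 -0.2863  0.207 ]
scene lid_hinge 0.97 [ 0.7321 -0.3236  0.162 ]
scene tray 0.62 [0.5334 0.1636 0.0021]
side fallen_can 0.94 [0.5382 0.1661 0.0009]
side fallen_can 0.66 [0.7539 0.1809 0.0214]
side lid_handle 0.59 [ 0.5453 -0.2887  0.2012]
side lid_hinge 0.84 [ 0.7295 -0.3156  0.1605]
wrist fallen_can 0.81 [0.759  0.1735 0.0238]
wrist fallen_can 0.69 [0.5349 0.1631 0.0072]
wrist tray 0.82 [0.5378 0.1615 0.0029]
15.95 [0.5378 0.1614 0.2761] [-0.2675  0.9636  0.0001] [ 0.2866  0.2527 -0.7846  1.5157  0.1787  1.4479 -0.2334]
```

View pics/side14.png

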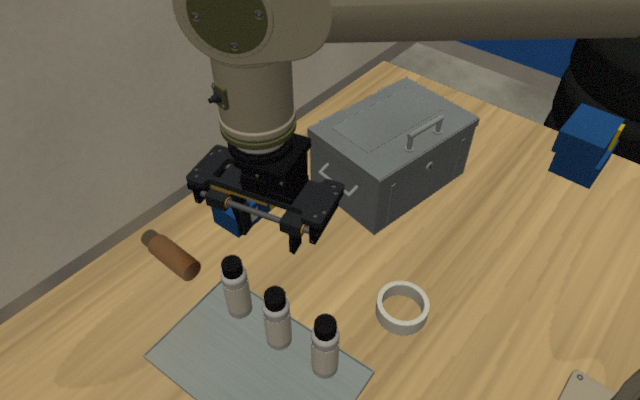

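View pics/scene14.png

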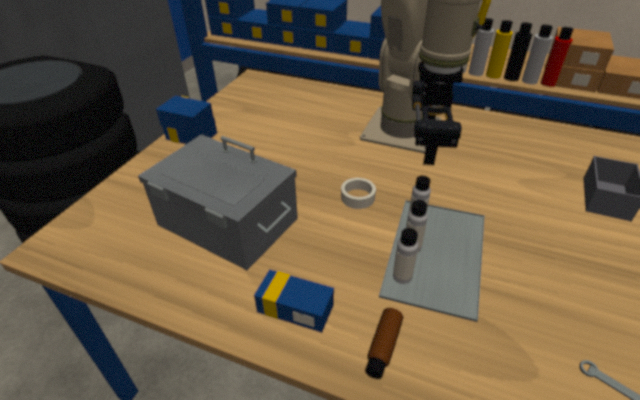

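All three cans stand in line: scene (407,255), (418,222), (422,190); side (237,288), (277,318), (325,347). The righted can reads (0.536,0.165) with its base at floor height. Next is the handle.

Request:
move_arm --pt "0.6 0 0 0 0.07" --pt "0.6 0 0 -0.1 0.07" --pt "0.6 0 0 0 0.07" --pt "0.6 0 0 0 0.068" --pt "0.6 -0.5 0.1 0 0" --pt "0.6 -1 0.16 0 0" --pt "0.6 -1 0.16 0 0" --pt "0.6 -1 0.16 0 0" --pt "0.6 -1 0.16 0 0" --pt "0.6 -1 0.16 0 0" --pt "0.6 -1 0.16 0 0" --pt "0.6 -1 0.16 0 0"

```text
time: 17.2
ee_pos: [0.5369, -0.0296, 0.2792]
eef_rot: [0.763, 0.646, 0.0, 0.0]
ft_force: [0.4, 0.7, -0.8]
width: 0.0697
```

Request:
move_arm --pt "0.6 -1 0.16 0 0" --pt "0.6 -1 0.16 0 0" --pt "0.6 -1 0.16 0 0" --pt "0.6 -1 0.16 0 0" --pt "0.6 -1 0.16 0 0" --pt "0.6 -1 0.16 0 0" --pt "0.6 -1 0.16 0 0" --pt "0.6 -1 0.16 0 0" --pt "0.6 -1 0.16 0 0" --pt "0.6 -1 0.16 0 0" --pt "0.6 -1 0.16 0 0" --pt "0.6 -0.5 0.1 0 0"

```text
time: 18.2
ee_pos: [0.5344, -0.3232, 0.2786]
eef_rot: [0.764, 0.645, -0.001, 0.0]
ft_force: [-0.1, -1.1, 0.6]
width: 0.0699
```

Request:
move_arm --pt "0.6 -1 0.15 0 0" --pt "0.6 -0.5 0.1 0 0" --pt "0.6 0 0 0 0" --pt "0.6 0 0 0 0"

```text
time: 18.53
ee_pos: [0.5356, -0.3573, 0.2787]
eef_rot: [0.763, 0.646, 0.0, -0.0]
ft_force: [-0.5, 0.8, -0.6]
width: 0.0697
```

Run:
```python
from h import *
np.set_printoptions(precision=4,suppress=True)
s=snap('wrist','wrist15.png')
for l in['lid_handle','lid_hinge','box']:
        for d in r.tip_of('wrist',l): print(l,round(d['confidence'],2),c2w('wrist',d['position'],s))
print(s['time'],s['ee_pos'],Ro.from_quat(s['eef_rot']).as_matrix()[:,0],s['joint_positions'])
```

```text
lid_handle 0.8 [ 0.5522 -0.2919  0.2039]
lid_hinge 0.79 [ 0.7288 -0.3205  0.1654]
18.5333 [ 0.5356 -0.3573  0.2787] [0.1656 0.9862 0.0008] [ 0.8101  0.3832 -0.4033  1.2987  0.1471  1.4891  0.2549]
```

View pics/wrist15.png

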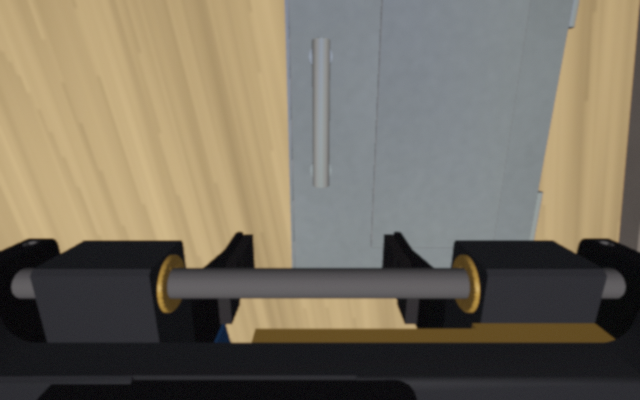

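Run:
```python
from h import *
np.set_printoptions(precision=4,suppress=True)
s=r.read_state();R=Ro.from_quat(s['eef_rot']).as_matrix()
for z in(.204,.207):
  a=wproj(321,38,z,s);b=wproj(321,187,z,s);m=(a+b)/2;print(z,a,b,m,np.linalg.norm(a-b),np.degrees(np.arctan2(*(a-b)[[1,0]])))
  print(R.T@(m-s['ee_pos'])/.025)
```

```text
0.204 [ 0.5573 -0.2399  0.204 ] [ 0.541  -0.3404  0.204 ] [ 0.5491 -0.2901  0.204 ] 0.10178404959437669 80.77844816545715
[2.693  0.0857 3.0159]
0.207 [ 0.5571 -0.2404  0.207 ] [ 0.541  -0.3396  0.207 ] [ 0.5491 -0.29    0.207 ] 0.10050048303346618 80.77844816545718
[2.6964 0.0846 2.8959]
```

The bar runs vertically in the image from (321,38) to (321,187), so it is parallel to the tool's x axis. That puts the handle at (0.549,-0.290,0.204), in agreement with the other two cameras. Moving over it and down.

Request:
move_arm --pt "0.6 0.9 0.03 0 0" --pt "0.6 0.9 0.03 0 0" --pt "0.6 0.9 0.03 0 0" --pt "0.6 0 0 0.6 0" --pt "0.6 0 0 0.8 0" --pt "0.6 0 0 0.8 0" --pt "0.6 0 0 0.7 0" --pt "0.6 0 0 0.5 0" --pt "0.6 0 0 0.2 0" --pt "0.6 0 0 0 0"

```text
time: 19.57
ee_pos: [0.5485, -0.2909, 0.1883]
eef_rot: [0.763, 0.646, -0.0, -0.001]
ft_force: [-0.0, -0.2, -1.1]
width: 0.0694
```

Request:
move_arm --squeeze 15 --pt "-1 0 0 0 0" --pt "-1 0 0 0 0" --pt "-1 0 0 0 0" --pt "-1 0 0 0 0" --pt "-1 0 0 0 0" --pt "-1 0 0 0 0" --pt "-1 0 0 0 0" --pt "-1 0 0 0 0"

```text
time: 20.23
ee_pos: [0.5488, -0.2915, 0.1891]
eef_rot: [0.763, 0.646, -0.0, 0.0]
ft_force: [-0.3, -0.4, 0.3]
width: 0.0243
```

Run:
```python
from h import *
np.set_printoptions(precision=4,suppress=True)
s=snap('wrist','wrist16.png')
print(s['time'],s['ee_pos'],s['width'],s['ft_force'],s['torque'])
```

```text
20.2333 [ 0.5488 -0.2915  0.1891] 0.024348559833439386 [-0.3368 -0.3882  0.2989] [-0.0199 -0.1043  0.0182]
```

View pics/wrist16.png

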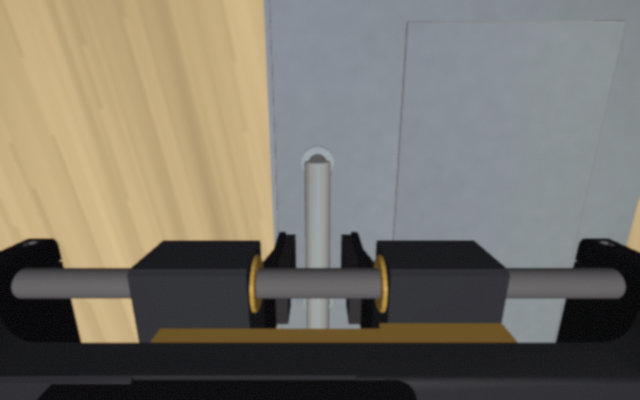

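The bar at (317,200) is centred between the fingers, which are still closing (24 mm). A few more rows.

Request:
move_arm --squeeze 15 --pt "-1 0 0 0 0" --pt "-1 0 0 0 0" --pt "-1 0 0 0 0" --pt "-1 0 0 0 0"

```text
time: 20.62
ee_pos: [0.5486, -0.2915, 0.1891]
eef_rot: [0.763, 0.646, -0.0, -0.0]
ft_force: [-2.8, 1.0, 1.4]
width: 0.0114
```

Run:
```python
from h import *
np.set_printoptions(precision=4,suppress=True)
s=r.read_state();print(s['time'],s['ee_pos'],s['width'],s['ft_force'],s['torque'])
# arc: hinge at .185 back, bar .042 above; per 5deg deltas in tool y (forward) and z (down) units
a=np.radians(np.arange(0,46,5));y=-(.185*np.cos(a)-.042*np.sin(a));z=.185*np.sin(a)+.042*np.cos(a)
print(np.c_[np.arange(5,46,5),np.diff(y)/.025,-np.diff(z)/.025],(y[-1]-y[0])/.025,(z[-1]-z[0])/.025)
```

```text
20.6167 [ 0.5486 -0.2915  0.1891] 0.011407669906923601 [-2.7659  0.9702  1.4017] [ 0.1524  0.3802 -0.0002]
[[ 5.      0.1746 -0.6386]
 [10.      0.2296 -0.6209]
 [15.      0.2828 -0.5985]
 [20.      0.3339 -0.5716]
 [25.      0.3825 -0.5403]
 [30.      0.4281 -0.505 ]
 [35.      0.4705 -0.4657]
 [40.      0.5093 -0.4229]
 [45.      0.5442 -0.3769]] 3.355349211612948 4.74052957317385
```

Gripped the bar (11.4 mm). Following the hinge arc to 45° in 2.5° steps.

Request:
move_arm --squeeze 20 --pt "-1 0 0.08 -0.32 0" --pt "-1 0 0.095 -0.32 0" --pt "-1 0 0.11 -0.31 0" --pt "-1 0 0.12 -0.31 0" --pt "-1 0 0.135 -0.3 0" --pt "-1 0 0.147 -0.298 0" --pt "-1 0 0.16 -0.29 0" --pt "-1 0 0.174 -0.281 0" --pt "-1 0 0 0 0"

```text
time: 21.37
ee_pos: [0.5741, -0.2957, 0.2521]
eef_rot: [0.763, 0.646, -0.0, 0.0]
ft_force: [-10.1, 3.5, 2.5]
width: 0.011
```

Run:
```python
from h import *
np.set_printoptions(precision=4,suppress=True)
s=snap('side','side17.png');print(s['time'],s['ee_pos'],s['width'],s['ft_force'],s['torque'])
```

```text
21.3667 [ 0.5741 -0.2957  0.2521] 0.01101434969527189 [-10.0706   3.4773   2.457 ] [0.6384 2.2184 0.0352]
```

View pics/side17.png

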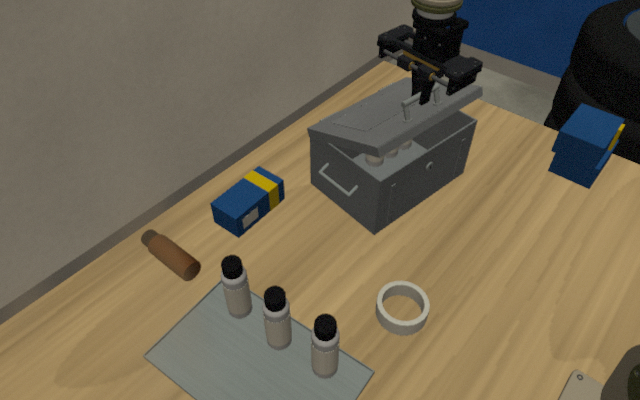

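The lid is at about 20° and the cans haven't moved. There's a 10 N push toward the hinge, so I'll ease the forward share slightly and carry on.

Request:
move_arm --pt "-1 0 0.12 -0.27 0" --pt "-1 0 0.17 -0.27 0" --pt "-1 0 0.2 -0.255 0" --pt "-1 0 0.21 -0.25 0" --pt "-1 0 0.23 -0.235 0" --pt "-1 0 0.235 -0.23 0" --pt "-1 0 0.25 -0.215 0" --pt "-1 0 0.25 -0.21 0" --pt "-1 0 0.26 -0.19 0" --pt "-1 0 0.26 -0.18 0" --pt "-1 0 0 0 0" --pt "-1 0 0 0 0"

```text
time: 22.42
ee_pos: [0.6283, -0.3047, 0.3098]
eef_rot: [0.763, 0.646, 0.0, 0.001]
ft_force: [-5.9, 2.0, 4.8]
width: 0.0111
```

Run:
```python
from h import *
np.set_printoptions(precision=4,suppress=True)
for n in('side','scene','wrist'):
    s=snap(n,n+'18.png')
    for l in['lid_handle','lid_hinge','fallen_can']:
        for d in r.tip_of(n,l): print(n,l,round(d['confidence'],2),c2w(n,d['position'],s))
print(s['time'],s['ee_pos'],s['width'],s['ft_force'],s['torque'],s['joint_vel'])
g=np.array(s['ee_pos'])+[0,0,.0149]
h=np.array([.549,-.290])+.185*np.array([.986,-.165]);print('hinge',h)
dx=(h-g[:2])@np.array([.986,-.165]);dz=g[2]-.162
print('r',np.hypot(dx,dz),np.hypot(.185,.042),'angle',np.degrees(np.arctan2(dz,dx)-np.arctan2(.042,.185)))
```

```text
side lid_handle 0.76 [ 0.6273 -0.302   0.3166]
side lid_handle 0.65 [0.5362 0.1702 0.0032]
side lid_handle 0.37 [ 0.8011 -0.0203 -0.003 ]
side fallen_can 0.94 [0.5384 0.1669 0.0005]
side fallen_can 0.88 [0.755  0.1783 0.0202]
scene lid_handle 0.68 [ 0.6267 -0.3026  0.0005]
scene lid_handle 0.55 [ 0.6337 -0.3031  0.3267]
scene fallen_can 0.86 [0.7572 0.1785 0.0235]
scene fallen_can 0.84 [0.5366 0.1646 0.0085]
wrist lid_handle 0.86 [ 0.6298 -0.3041  0.3189]
wrist lid_hinge 0.65 [ 0.7286 -0.323   0.1685]
22.8167 [ 0.6279 -0.3047  0.3096] 0.011201459898468012 [-5.8951  2.1159  4.2174] [0.4401 1.3157 0.0264] [-0.0001  0.002   0.0006 -0.0004  0.0003  0.0005  0.0008]
hinge [ 0.7314 -0.3205]
r 0.19325247615662824 0.1897076698502198 angle 44.42758495583597
```

View pics/side18.png

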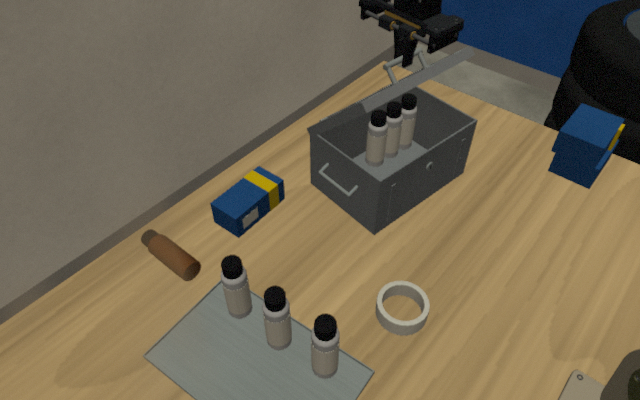

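View pics/scene18.png

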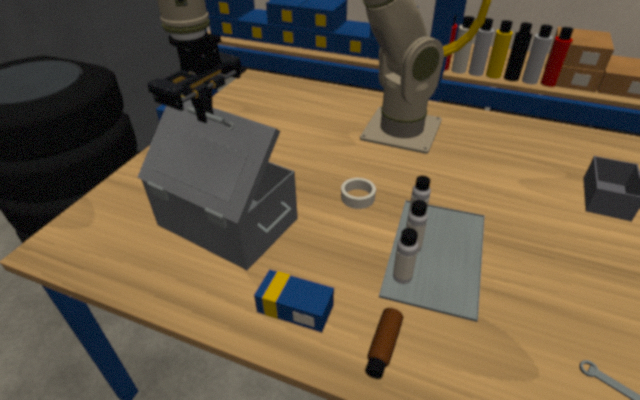

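View pics/wrist18.png

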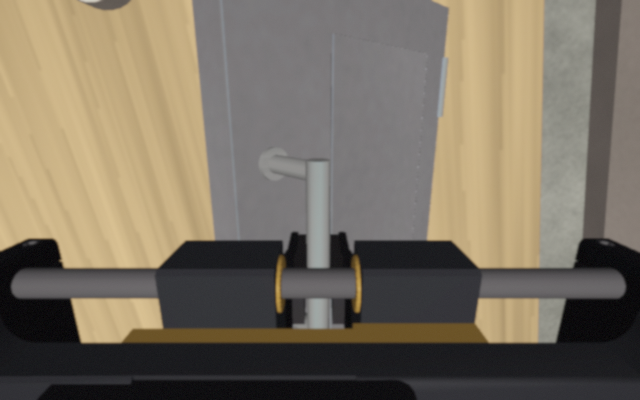

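The lid stands at about 44° by handle position, still held on the bar at (318,200) in the wrist view. The cans, tape and carton are unmoved. Holding briefly to check it's steady, then handing in.

Request:
move_arm --pt "-1 0 0 0 0" --pt "-1 0 0 0 0" --pt "-1 0 0 0 0" --pt "-1 0 0 0 0" --pt "-1 0 0 0 0" --pt "-1 0 0 0 0"

```text
time: 23.52
ee_pos: [0.628, -0.3046, 0.3096]
eef_rot: [0.763, 0.646, 0.0, 0.001]
ft_force: [-5.9, 1.4, 3.6]
width: 0.0113
```

Run:
```python
from h import *
np.set_printoptions(precision=4,suppress=True)
s=r.read_state();print(s['time'],s['ee_pos'],s['width'],s['ft_force'],abs(s['joint_vel']).max())
print(r.close_job())
```

```text
23.5167 [ 0.628  -0.3046  0.3096] 0.011291225714874604 [-5.9255  1.4296  3.5766] 0.002287864637409942
the job is handed in; nothing more can be done
None
```

The fallen can is upright on its own spot in the row, and the lid is held by its bar handle at about 44°. I handed the job in at 23.5 s of the 61 s allowed; no verdict is reported.

**The can:** I pivoted it up in a light 3–4 N grip, carried it back to the row line, set it down and let go. At the last check it stood at about (0.537, 0.165), roughly 4 mm off the row's line, with its base on the tray floor to within the camera error. I judged upright from the pictures; I didn't measure the tilt after release.

**The lid:** I gripped the bar with 20 N and followed the hinge arc. Handle position gives about 44°, and working it out from the arm's pose agrees to within half a degree. The arm was still, with the fingers closed on the bar (11.3 mm).

**Other things:** The other two cans, the tape, the carton and the brown look-alike showed no movement in the pictures.

**What didn't go smoothly:**
- **Righting the can:** the first two attempts stalled at 40–43°. I had to ease the grip to 3 N before it would swing upright.
- **Force on the bar:** about 6 N of sideways push remained while holding, because my arc was slightly off the true hinge radius.
- **Stray detections:** the networks gave several false handle positions after lifting. I used only the ones that matched the pictures.

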